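# Close the moulding flask, pin it and hold it pressed

### The arm

A 6-joint arm with a two-finger parallel gripper is mounted at the origin on a cart in front of the work surface, level with it; the furniture and walls round the work are solid. World frame = base frame: x ahead of the robot, y to its left, z up, the work surface at z = 0. Lengths are in m, angles in rad, forces in N, time in s.
With the tool pointing down it reaches from about 0.3 to 0.875 m from the base axis. Payload 4.2 kg.
Tool frame: the origin (TCP) lies on the centre line of the jaws, within the pads' length; the fingertips stand 8 mm ahead of it and the grasp point (between the pads) lies 11 mm behind it (manip.tips_ahead is the distance from the TCP to the fingertips, in m); z points along the fingers, y is the line along which they close (so a half turn about z gives the same grasp; the last joint's range is limited). The gripper opens to 85 mm and grips with 20 to 120 N. Pads are 22 mm wide; open, the fingers measure 114 mm over their backs; the gripper's body (76 mm by 85 mm) begins 54 mm behind the grasp point. The pads swing forward as they close: fully open they stand 13 mm farther back than shut.
Start: joints at [1.136, 0.32, 1.565, -0, 1.257, -0.02], TCP at [0.232, 0.526, 0.239] pointing down, gripper open.
Joint ranges: [-3.11, 3.11], [-0.84, 2.01], [0.21, 2.61], [-1.34, 4.49], [0.05, 2.63], [-2.56, 2.56]. Speed limits (rad/s): [2.57, 2.57, 3.14, 3.14, 3.14, 3.14].

### API

Orientations are given as a unit quaternion [w, x, y, z].
In Python, from plant import manip, cams, ticket gives the robot as it stands.
- The arm moves only by the tool play_rows, never from a script. Its argument "steps" is a list of rows, each a list of 5 numbers: the closure, from -1 (fully open) to 1 (shut), then the shift along the tool's x, y, z as a fraction of full scale, then the turn about the tool's z as a fraction of full scale. A call has exactly 5 rows; each row is the pose to reach, as a shift and turn from the pose commanded when the call began, along the tool's axes at that moment; what a row does not reach only later rows make up. Full scale, the value 1, is 0.75 m for a shift and 45 degrees for a turn. A row lasts 1/8 s, in which the tool goes at most 62.5 mm and 10.7 degrees, less where a joint would pass 70% of its speed; a pose out of reach is approached as far as the arm can. A call with a number of a shift or a turn outside -1 to 1 is refused whole. A call with a gripper value outside its range is refused whole. The fingers move at their own pace and stop on an object; the grip force is fixed at half the most. Time passes only in rows, so rows that repeat a pose let the fingers close, or fill a call up. It gives the time, the measured TCP pose, the force, the opening and the grip force at its end, in the units of the state.
- manip.get_obs(): the state, without advancing time (a new reading comes with each control period).
- cams.read_camera(name): name is "scene" or "side" or "wrist"; returns a dict with "img" (480x640x3 uint8, red, green, blue), "K" (3x3 intrinsics, pixels), "R" (3x3) and "t" (3): a world point X has camera coordinates R X + t. Camera axes: x right, y down, z forward; pixel columns grow to the right and rows downward; lengths in m; the calibration is good to about 2 mm. The wrist camera is an equidistant fisheye: a pixel r from the principal point sees the ray r / f radians off the axis. A picture is of the moment at which its call begins. There is no depth.
- ticket.hand_in(): hands the job in; it is judged then, once.
The state is a dict: "clock": time; "qpos": joint angles; "qvel": joint speeds; "tau": joint torques, N m; "tool_pos": TCP position; "tool_rot": TCP orientation; "ft_force": force on the tool from outside, world axes, zero at the start; "ft_torque": the same for the moment, N m; "finger_gap": opening from 0.0 (shut) to 1.0 (fully open); "grasp_force": force on a finger pad.
Only numpy, scipy, OpenCV 4.12 (cv2) and the standard library are available. Lean on these libraries where they do the work, as an engineer would, in place of code of your own. Each camera call takes 0.05 s, during which the arm holds its last target. There are 200 camera calls.

### The job

Swing the upper half of the hinged aluminium flask down until it is fully shut, then take the red-headed locking pin from the wooden stand and push it down through the orange sprung collar on the upper half into the hole in the lower half, until its flange has pressed the collar all the way down. Finish still gripping the red pin and pressing it down like that: do not let go, because the collar springs back up. Leave the black and blue pins in the stand, and do not disturb the small glass dish or the bottle.

Things in the scene. Friction and masses are not known exactly. Their poses are not given: they have to be found in the camera images.
- flask: Lower half of a small aluminium clamshell flask, fixed. Origin on the worktop under its middle; x points from the lug with the pin hole (x -63 mm) to the hinge (x +52), z up. Bench plate x -83 to +67, y +-56, 6 mm thick; block x and y +-46, +-42, lug 36 x 40 round the hole, tops (split plane) at z 36 mm. The upper half has the same outline, is 12 mm thick; when shut its top is at z 48.5 mm.
- lid (a joint): Hinge of the upper half, rad: 0 = fully shut (a stop), up to 1.35 open; starts at 0.7 to 1.2, leaning over the lower half towards the lug. Stiff hinge (about 0.16 N m friction; a push of 1 to 4 N moves it), stays where it is left. Its outer face looks up and to the hinge side: push that with closed fingers, towards the lug and then down.
- flask_hinge (a point): Middle of the hinge axis, fixed: 36 mm above the worktop; axis along the flask's y. The lid's inner face passes through it.
- lid_push (a point): Point on the outer (upper) face of the upper half, on its middle line, 74 mm from the hinge axis, 12.5 mm above the inner face: a good place to push it. It moves with the lid. The face is clear for 25 mm from here towards the collar.
- flask_hole (a point): Centre of the mouth of the blind hole in the lower half's lug, at the split plane (36 mm above the worktop), 12 mm diameter, 28 mm deep, straight down. Fixed. The hole in the shut upper half (13 mm diameter) lies straight above it. Axes as those of flask.
- collar (a joint): Orange sprung ring round the hole of the upper half (outer diameter 30, hole 17 mm), m: 0 = sprung up, standing 6 mm proud of the upper half (top 54.5 mm above the worktop when shut); 0.005 = fully down (a stop), 1 mm proud. The spring needs about 4 N to start and 9 N at the bottom.
- stand: Wooden pin stand 130 x 46 x 42 mm, fixed to the worktop; origin under its middle, x along its length. Three holes along x at -42, 0 and +42 mm, one pin upright in each, hung by its flange on the top of the stand.
- pin_red: Loose steel locking pin, 40 to 85 g, upright; origin at the tip of its shank, z along the pin to the head. Shank 10 mm diameter and 36 mm long with a tapered nose; flange 28 mm diameter from 36 to 40 mm above the tip; round red head 20 mm diameter from 40 to 70 mm above the tip (grip it here).
- pin_red_tip (a point): Tip of the red pin's shank (same point as its origin). When the pin has pressed the collar fully down, it lies 22.5 mm below flask_hole.
- pin_black: Same pin with a black head, in the stand; leave it there.
- pin_blue: Same pin with a blue head, in the stand; leave it there.
- dappen: Small faceted glass dish, 34 mm wide, 22 mm high, loose on the worktop; origin under its middle. Leave alone.
- bottle: Small bottle with a blue label, 30 mm diameter, 60 mm high, loose on the worktop; origin under its middle. Leave alone.

How it is judged:
By the outcome, as a careful person would: the job done as asked, in the order asked, and still so for the second after the job is handed in, while the arm keeps its last pose, push and grip.
It also fails if it takes over 66 s, if anything falls off the work surface, if the arm or the gripper's body presses on something with over 40 N, if the wrist force passes 120 N, or if a joint passes its speed limit or range.

## Working session

There is one attempt and no reset: what is moved stays moved. The work goes in short steps, Python scripts to look and compute and a tool call to move; the robot and the scene stay as the last step left them, time stands still between calls to the robot, and variables do not carry over. Pictures are saved under pics/ and viewed, at most 10 in all, crops included, and the job is handed in when it is done.

Besides the shell and the picture viewer there is one more tool, called after ">>>" as name(argument=value, ...) on one line, values as JSON. play_rows: Moves the arm, as the interface text tells. Its arguments: {"type":"object","properties":{"steps":{"type":"array","items":{"type":"array","items":{"type":"number"}}}},"required":["steps"]}

```bash
ls; mkdir -p pics; cat > h.py <<'E'
import numpy as np, cv2
from plant import manip, cams, ticket
def ray(c,u,v):
    K=c["K"];R=np.array(c["R"]);t=np.array(c["t"])
    x=(u-K[0][2])/K[0][0];y=(v-K[1][2])/K[1][1]
    if c.get("fe"):
        r=np.hypot(x,y);d=np.array([np.sin(r)*x/max(r,1e-9),np.sin(r)*y/max(r,1e-9),np.cos(r)])
    else: d=np.array([x,y,1.])
    d=R.T@d;return -R.T@t,d/np.linalg.norm(d)
def plane(c,u,v,z):
    o,d=ray(c,u,v);return o+d*(z-o[2])/d[2]
def tri(rays):
    A=np.zeros((3,3));b=np.zeros(3)
    for o,d in rays:
        P=np.eye(3)-np.outer(d,d);A+=P;b+=P@o
    p=np.linalg.solve(A,b);return p,[float(np.linalg.norm((np.eye(3)-np.outer(d,d))@(p-o))) for o,d in rays]
def cam(n):
    c=dict(cams.read_camera(n));c["fe"]=n=="wrist";return c
def proj(c,X):
    p=np.array(c["R"])@np.array(X)+np.array(c["t"]);K=c["K"]
    if c["fe"]:
        r=np.hypot(p[0],p[1]);a=np.arctan2(r,p[2]);x,y=p[:2]/max(r,1e-9)*a
    else: x,y=p[0]/p[2],p[1]/p[2]
    return K[0][0]*x+K[0][2],K[1][1]*y+K[1][2]
def save(c,f): cv2.imwrite("pics/"+f,c["img"][:,:,::-1])
E
python3 - <<'E'
from h import *
for n in("scene","side","wrist"):
    c=cam(n);save(c,n+"0.png");print(n,c["K"][0][0],-np.array(c["R"]).T@c["t"],np.array(c["R"])[2])
print(manip.get_obs(),manip.tips_ahead)
E
```

```text
pics
scene 469.0420921082249 [ 0.04817029 -0.45919199  0.55195166] [ 0.57787714  0.59302158 -0.56069904]
side 482.6876235290794 [0.50018277 0.95415026 0.44913256] [ 0.0321571  -0.92749626 -0.3724468 ]
wrist 371.64829954431775 [0.16801734 0.55371837 0.37430233] [ 0.25010955 -0.11165381 -0.9617581 ]
{'clock': 0.15, 'qpos': array([ 1.13599354e+00,  3.20168772e-01,  1.56536129e+00, -2.00248435e-07,
        1.25740406e+00, -2.00373473e-02]), 'qvel': array([ 1.85962401e-04, -7.59202421e-05, -3.02567766e-03,  2.01140270e-04,
       -8.11193649e-04, -5.97823765e-04]), 'tau': array([-9.52102891e-04, -4.15842640e+01, -2.34345549e+01, -1.79869871e-04,
        6.00503205e-03,  5.38734326e-06]), 'tool_pos': array([0.23159058, 0.52593816, 0.23867633]), 'tool_rot': array([-1.51134425e-04,  2.05899330e-01,  9.78572949e-01, -6.53486302e-04]), 'ft_force': array([0.06328458, 0.10641708, 0.98402498]), 'ft_torque': array([-0.04128723, -0.01728981, -0.01089502]), 'grasp_force': 0.0, 'finger_gap': 1.0028803898613352} 0.008
```

View pics/scene0.png

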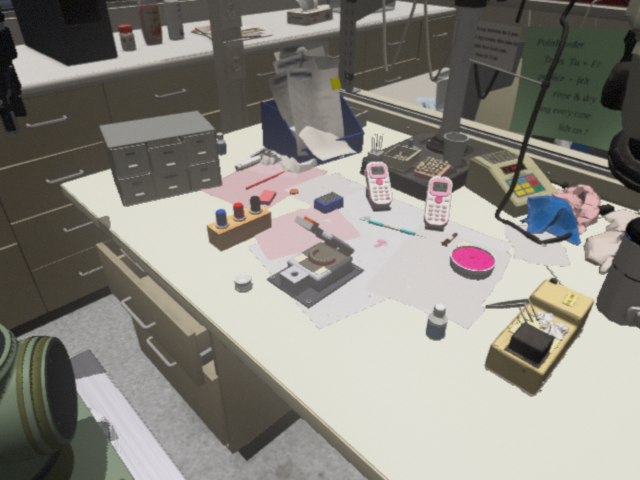

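View pics/side0.png

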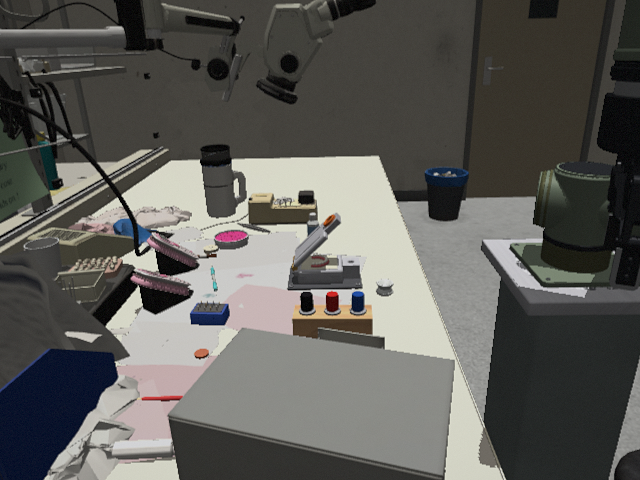

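View pics/wrist0.png

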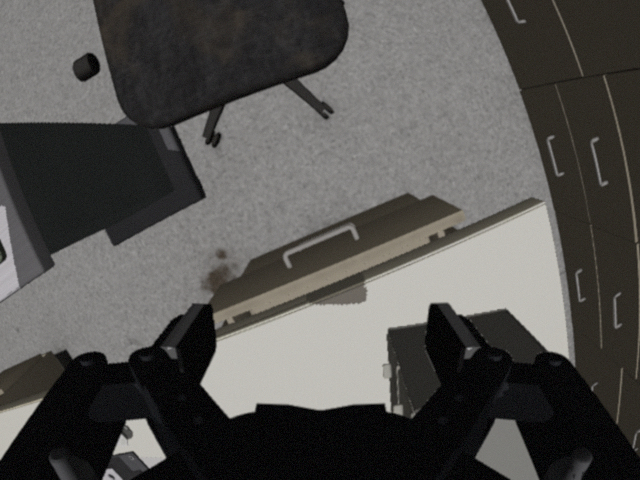

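Scene: stand pins at (221,217) blue, (238,210) red, (255,204) black; flask around (315,270), its lug towards the robot; dish (243,282), bottle (437,320). Side: red pin (332,301), flask (325,270), lid leaning right with the orange collar at (332,222). The wrist camera does not see the work yet.

```bash
python3 - <<'E'
from h import *
a=cv2.imread("pics/scene0.png")[190:320,200:380];b=cv2.imread("pics/side0.png")[200:330,270:410]
A=cv2.resize(a,None,fx=4,fy=4,interpolation=cv2.INTER_CUBIC)[:, :]
B=cv2.resize(b,None,fx=4,fy=4,interpolation=cv2.INTER_CUBIC)
cv2.imwrite("pics/a1.png",A);cv2.imwrite("pics/b1.png",B)
S,D=cam("scene"),cam("side")
def blob(c,col,box):
    hsv=cv2.cvtColor(c["img"],cv2.COLOR_RGB2HSV);u0,v0,u1,v1=box
    m=np.zeros(hsv.shape[:2],np.uint8);H,s,v=[hsv[...,i].astype(int) for i in range(3)]
    if col=="red": k=((H<5)|(H>172))&(s>170)&(v>70)
    if col=="blue": k=(H>105)&(H<130)&(s>120)&(v>50)
    if col=="orange": k=(H>6)&(H<16)&(s>170)&(v>70)
    k=k[v0:v1,u0:u1];n,l,st,ce=cv2.connectedComponentsWithStats(k.astype(np.uint8))
    i=1+np.argmax(st[1:,4]);print(col,st[i],ce[i]);return ce[i]+[u0,v0]
for col,b1,b2 in(("red",(205,190,275,240),(290,280,375,320)),("blue",(205,190,275,240),(290,280,375,320)),("orange",(280,200,370,280),(300,205,350,245))):
    p,q=blob(S,col,b1),blob(D,col,b2);print(p,q,tri([ray(S,*p),ray(D,*q)]))
E
```

```text
red [29 13  8  4 23] [32.60869565 14.65217391]
red [36 12 12  7 51] [41.68627451 14.35294118]
[237.60869565 204.65217391] [331.68627451 294.35294118] (array([0.51299962, 0.25784637, 0.07393972]), [0.00028627786230907526, 0.00028627786230903666])
blue [12 20  8  4 26] [15.07692308 21.42307692]
blue [62 12 12 17 74] [67.98648649 16.22972973]
[220.07692308 211.42307692] [357.98648649 296.22972973] (array([0.47137989, 0.26142161, 0.0724346 ]), [0.0008240135981619332, 0.0008240135981618656])
orange [26 18  3  2  3] [27.         18.33333333]
orange [24 10 11 10 52] [29.07692308 14.63461538]
[307.         218.33333333] [329.07692308 219.63461538] (array([0.51814571, 0.05277973, 0.13003817]), [0.0008573690838915211, 0.0008573690838914531])
```

View pics/a1.png

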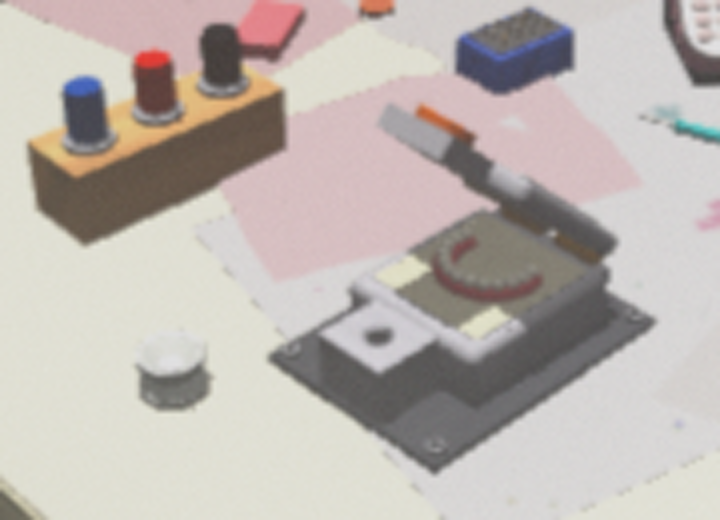

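View pics/b1.png

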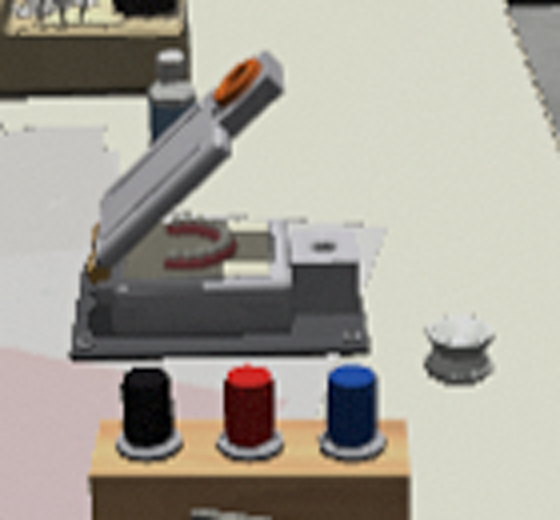

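Scene crop: lug hole at (378,335), plate corners (270,357), (435,470), (655,320); lid raised, collar edge-on at (447,123). Side crop: hole (322,246), collar (240,82), plate's near corners (72,357) and (368,355).

```bash
python3 - <<'E'
from h import *
S,D=cam("scene"),cam("side")
s=lambda u,v:((u+.5)/4-.5+200,(v+.5)/4-.5+190)
d=lambda u,v:((u+.5)/4-.5+270,(v+.5)/4-.5+200)
print("hole",tri([ray(S,*s(378,335)),ray(D,*d(322,246))]),plane(S,*s(378,335),.036),plane(D,*d(322,246),.036))
c=[plane(S,*s(*p),.006) for p in((270,357),(435,470),(655,320))]+[plane(D,*d(*p),.0) for p in((72,357),(368,355))]
for x in c: print(x.round(4))
print("yaw", np.degrees(np.arctan2(*(c[2]-c[1])[[1,0]])),np.degrees(np.arctan2(*(c[3]-c[4])[[1,0]])),np.degrees(np.arctan2(*(c[0]-c[1])[[1,0]]))-90, [np.linalg.norm(c[1]-c[2]),np.linalg.norm(c[0]-c[1]),np.linalg.norm(c[3]-c[4])])
print("collar",tri([ray(S,*s(447,123)),ray(D,*d(240,82))]))
print("dish",plane(S,*s(173,395),0),"bottle",plane(S,437,336,0))
print("stand yaw pins", )
E
```

```text
hole (array([0.47730511, 0.04414144, 0.03576307]), [0.00030137822481971063, 0.0003013782248197529]) [0.47673401 0.04384237 0.036     ] [0.47756587 0.04427734 0.036     ]
[0.4545 0.0952 0.006 ]
[ 0.4571 -0.0142  0.006 ]
[ 0.605  -0.0093  0.006 ]
[0.6043 0.0949 0.    ]
[0.4564 0.0969 0.    ]
yaw 1.922426638176304 -0.7810110236199226 1.376688522884237 [np.float64(0.14797016135252214), np.float64(0.10945753799347482), np.float64(0.1479724647366236)]
collar (array([0.51883083, 0.04457792, 0.12750226]), [0.0012258014018280267, 0.0012258014018281173])
dish [0.409529   0.11016073 0.        ] bottle [ 0.56526697 -0.20369577  0.        ]
stand yaw pins
```

```bash
cat >> h.py <<'E'
from scipy.spatial.transform import Rotation as Ro
def go(P,yaw=None):
    "print row shift/turn to reach TCP P with tool x at world angle yaw (deg)"
    o=manip.get_obs();w,x,y,z=o["tool_rot"];R=Ro.from_quat([x,y,z,w]).as_matrix()
    a=np.degrees(np.arctan2(R[1,0],R[0,0]));s=R.T@(np.array(P)-o["tool_pos"])/.75
    t=0 if yaw is None else -((yaw-a+180)%360-180)/45
    print("t%.2f"%o["clock"],"at",o["tool_pos"].round(4),"yaw%.2f"%a,"tilt%.2f"%np.degrees(np.arccos(-R[2,2])),"F",o["ft_force"].round(1),"gap%.3f"%o["finger_gap"],"->",s.round(4),"turn%.3f"%t)
E
python3 - <<'E'
from h import *
S=cam("scene")
for p in((118,200),(220,165),(101,125),(218,115)): print(plane(S,*p,0),plane(S,*p,.12))
go((.57,.045,.24),181)
E
```

```text
[0.38973174 0.58386173 0.        ] [0.31547275 0.35709107 0.12      ]
[0.67932124 0.58185202 0.        ] [0.54210249 0.35551829 0.12      ]
[0.57071356 1.10766618 0.        ] [0.45710725 0.76701501 0.12      ]
[0.90555202 0.92811551 0.        ] [0.71914837 0.62650051 0.12      ]
t0.40 at [0.2317 0.5262 0.2392] yaw156.24 tilt0.01 F [ 0.6 -1.3 -0.5] gap1.002 -> [-0.6714 -0.4054 -0.001 ] turn-0.550
```

>>> play_rows(steps=[[1,-0.671,-0.405,0,-0.55],[1,-0.671,-0.405,0,-0.55],[1,-0.671,-0.405,0,-0.55],[1,-0.671,-0.405,0,-0.55],[1,-0.671,-0.405,0,-0.55]])

```text
clock: 1.02
tool_pos: [0.4086, 0.2749, 0.2396]
tool_rot: [0.0, -0.009, 1.0, 0.0]
ft_force: [-0.1, 0.9, -0.1]
finger_gap: 0.0
grasp_force: 0.0
```

```bash
python3 -c "
from h import *
go((.57,.045,.22),181)"
```

```text
t1.02 at [0.4086 0.2749 0.2396] yaw-179.00 tilt0.06 F [-0.1  0.9 -0.1] gap0.000 -> [-0.2097 -0.3103  0.0262] turn0.000
```

>>> play_rows(steps=[[1,-0.21,-0.31,0.026,0],[1,-0.21,-0.31,0.026,0],[1,-0.21,-0.31,0.026,0],[1,-0.21,-0.31,0.026,0],[1,-0.21,-0.31,0.026,0]])

```text
clock: 1.65
tool_pos: [0.5705, 0.044, 0.2194]
tool_rot: [0.0, -0.007, 1.0, -0.0]
ft_force: [0.1, 0.0, 0.1]
finger_gap: -0.0
grasp_force: 0.0
```

```bash
python3 -c "
from h import *
W=cam('wrist');save(W,'w1.png')
go((.57,.045,.135),181)"
```

```text
t1.70 at [0.5722 0.0418 0.2191] yaw-179.23 tilt0.19 F [ 3.  -2.1  0.6] gap0.001 -> [0.0031 0.0047 0.1121] turn-0.005
```

View pics/w1.png

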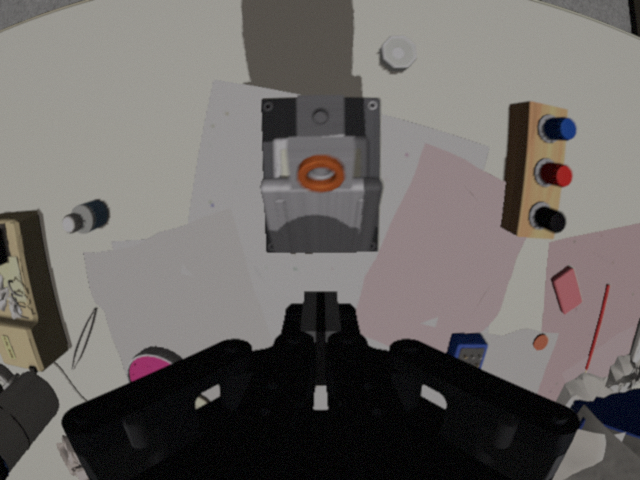

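Wrist: collar at (321,173), lug hole at (320,116), flask square to the tool; stand with pins at right, red head (555,174); dish (399,52).

>>> play_rows(steps=[[1,0.01,0.002,0.06,0],[1,0.018,0.002,0.115,0],[1,0.018,0.002,0.125,0],[1,0.018,0.002,0.125,0],[1,0.018,0.002,0.125,0]])

```text
clock: 2.33
tool_pos: [0.5572, 0.0483, 0.1279]
tool_rot: [0.002, -0.009, 1.0, 0.0]
ft_force: [-0.2, -0.1, 0.0]
finger_gap: -0.002
grasp_force: 0.0
```

```bash
python3 -c "
from h import *
for P in ((.552,.0445,.108),(.541,.0445,.093),(.531,.0445,.077),(.520,.0445,.058)): go(P,181)"
```

```text
t2.33 at [0.5572 0.0483 0.1279] yaw-179.00 tilt0.23 F [-0.2 -0.1  0. ] gap-0.002 -> [ 0.0071 -0.0049  0.0266] turn-0.000
t2.33 at [0.5572 0.0483 0.1279] yaw-179.00 tilt0.23 F [-0.2 -0.1  0. ] gap-0.002 -> [ 0.0218 -0.0047  0.0465] turn-0.000
t2.33 at [0.5572 0.0483 0.1279] yaw-179.00 tilt0.23 F [-0.2 -0.1  0. ] gap-0.002 -> [ 0.0352 -0.0044  0.0678] turn-0.000
t2.33 at [0.5572 0.0483 0.1279] yaw-179.00 tilt0.23 F [-0.2 -0.1  0. ] gap-0.002 -> [ 0.05   -0.0042  0.0931] turn-0.000
```

>>> play_rows(steps=[[1,0.007,-0.002,0.026,0],[1,0.015,-0.002,0.037,0],[1,0.022,-0.002,0.047,0],[1,0.028,-0.002,0.057,0],[1,0.035,-0.002,0.068,0]])

```text
clock: 2.95
tool_pos: [0.5296, 0.0462, 0.075]
tool_rot: [0.001, -0.009, 1.0, 0.0]
ft_force: [0.5, 0.2, -0.1]
finger_gap: -0.005
grasp_force: 0.3
```

```bash
python3 -c "
from h import *
go((.520,.0445,.058),181);cam('scene');go((.520,.0445,.058),181)
c=cam('scene');a=c['img'][190:320,200:380,::-1];cv2.imwrite('pics/a2.png',cv2.resize(a,None,fx=4,fy=4));go((.520,.0445,.058),181)"
```

```text
t2.95 at [0.5296 0.0462 0.075 ] yaw-179.01 tilt0.08 F [ 0.5  0.2 -0.1] gap-0.005 -> [ 0.0128 -0.002   0.0226] turn-0.000
t3.00 at [0.5278 0.0461 0.0737] yaw-179.01 tilt0.14 F [ 0.2  0.1 -0.5] gap0.002 -> [ 0.0103 -0.0019  0.021 ] turn-0.000
t3.05 at [0.528  0.046  0.0741] yaw-179.01 tilt0.15 F [-0.7 -0.5 -0.7] gap-0.004 -> [ 0.0107 -0.0019  0.0214] turn-0.000
```

>>> play_rows(steps=[[1,0.004,-0.002,0.008,0],[1,0.008,-0.002,0.016,0],[1,0.011,-0.002,0.022,0],[1,0.011,-0.002,0.024,0],[1,0.011,-0.002,0.026,0]])

```text
clock: 3.68
tool_pos: [0.5207, 0.0444, 0.0564]
tool_rot: [-0.001, -0.009, 1.0, -0.0]
ft_force: [-5.4, 0.7, 16.2]
finger_gap: -0.001
grasp_force: 8.2
```

```bash
python3 -c "
from h import *
go((.520,.0445,.058),181)
c=cam('scene');a=c['img'][190:320,200:380,::-1];cv2.imwrite('pics/a2.png',cv2.resize(a,None,fx=4,fy=4));go((.520,.0445,.058),181)"
```

```text
t3.67 at [0.5207 0.0444 0.0564] yaw-179.01 tilt0.07 F [-5.4  0.7 16.2] gap-0.001 -> [ 0.0009  0.0001 -0.0021] turn-0.000
t3.73 at [0.5207 0.0444 0.0565] yaw-179.01 tilt0.07 F [-3.8 -0.   7.2] gap-0.001 -> [ 0.0009  0.0001 -0.002 ] turn-0.000
```

View pics/a2.png

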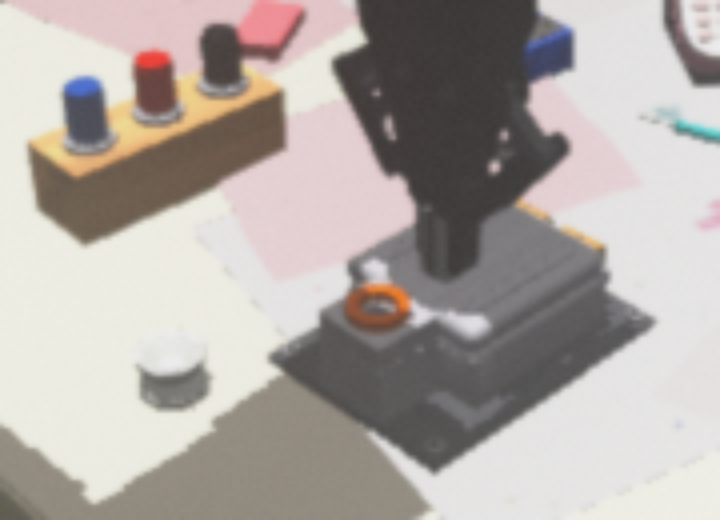

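Lid is shut: lid top level, tips at z 0.0484 with firm contact; collar at crop (378,306). Lift, and look with the wrist camera.

>>> play_rows(steps=[[1,0,0,-0.07,0],[1,0,0.1,-0.15,0],[1,0,0.15,-0.2,0],[1,0,0.15,-0.2,0],[1,0,0.15,-0.2,0]])

```text
clock: 4.35
tool_pos: [0.5199, 0.1581, 0.2069]
tool_rot: [0.002, -0.01, 1.0, 0.0]
ft_force: [-0.1, -0.1, -0.9]
finger_gap: 0.0
grasp_force: 0.0
```

```bash
cat >> h.py <<'E'
def mask(c,col):
    hsv=cv2.cvtColor(c["img"],cv2.COLOR_RGB2HSV);H,s,v=[hsv[...,i].astype(int) for i in range(3)]
    return {"red":((H<5)|(H>172))&(s>150)&(v>60),"orange":(H>6)&(H<18)&(s>170)&(v>70)}[col].astype(np.uint8)
def blobs(c,col,near,rad=40):
    u,v=proj(c,near);m=mask(c,col);n,l,st,ce=cv2.connectedComponentsWithStats(m)
    k=[i for i in range(1,n) if np.hypot(*(ce[i]-[u,v]))<rad and st[i,4]>10]
    i=max(k,key=lambda i:st[i,4]);ct=max(cv2.findContours((l==i).astype(np.uint8),cv2.RETR_EXTERNAL,cv2.CHAIN_APPROX_NONE)[0],key=len)
    e=cv2.fitEllipse(ct);print(col,"exp",np.round([u,v],1),"blob",st[i],"ell",np.round(e[0],1),np.round(e[1],1));return e[0]
E
python3 - <<'E'
from h import *
W=cam('wrist');save(W,'w2.png');S=cam('scene');D=cam('side')
go((.513,.257,.20),175)
e=[blobs(c,'orange',(.477,.0445,.052)) for c in (W,S,D)]
print(tri([ray(c,*p) for c,p in zip((W,S,D),e)]),plane(W,*e[0],.0545))
e=[blobs(c,'red',(.513,.257,.070),25) for c in (W,S,D)]
print([plane(c,*p,.074) for c,p in zip((W,S,D),e)])
E
```

```text
t4.50 at [0.5185 0.156  0.2043] yaw-179.05 tilt0.15 F [-0.4  0.1 -0.4] gap-0.001 -> [0.0051 0.1348 0.0056] turn0.132
orange exp [182.3 176.5] blob [165 160  32  34 491] ell [180.4 176.4] [31.  32.3]
orange exp [293.8 266. ] blob [287 262  15   9  54] ell [293.6 265.8] [ 8.3 14.1]
orange exp [350.4 254.1] blob [344 251  13   6  45] ell [350.2 253.6] [ 5.3 12.4]
(array([0.47681061, 0.04369124, 0.05283232]), [0.0005264452579510005, 0.0006303519580437427, 0.0005508609033866589]) [0.47663999 0.04377933 0.0545    ]
red exp [446.7 229. ] blob [435 216  25  27 451] ell [447.5 229.9] [22.7 24.1]
red exp [238.1 206.4] blob [234 203   8   4  28] ell [237.5 204.5] [3.3 7.8]
red exp [331.9 296.3] blob [326 292  12  20 173] ell [332.  300.3] [10.  21.2]
[array([0.51279663, 0.25627629, 0.074     ]), array([0.5127769 , 0.25828941, 0.074     ]), array([0.51266399, 0.27752885, 0.074     ])]
```

View pics/w2.png

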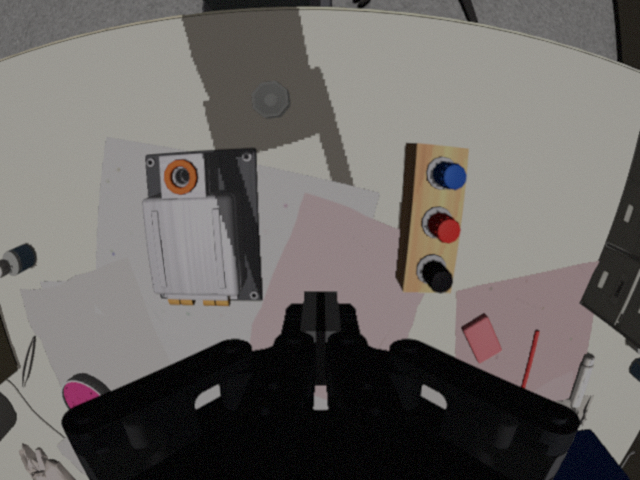

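Wrist: lid shut, collar at (180,176), red head (447,230), blue (453,177), black (436,277).

>>> play_rows(steps=[[-1,0.005,0.135,0.008,0.13],[-1,0.005,0.135,0.008,0.13],[-1,0.005,0.135,0.008,0.13],[-1,0.005,0.135,0.008,0.13],[-1,0.005,0.135,0.008,0.13]])

```text
clock: 5.12
tool_pos: [0.5138, 0.2566, 0.1993]
tool_rot: [-0.0, 0.043, 0.999, -0.0]
ft_force: [-0.1, -0.0, 0.0]
finger_gap: 0.996
grasp_force: 0.0
```

```bash
python3 - <<'E'
from h import *
W=cam('wrist');W=cam('wrist')
e=blobs(W,'red',(.513,.257,.070),25)
print(plane(W,*e,.072),plane(W,*e,.076))
go((.513,.257,.12),175);go((.513,.257,.058),175)
E
```

```text
red exp [321.  236.6] blob [308 227  26  25 480] ell [320.7 239. ] [23.1 24.8]
[0.51424156 0.25669432 0.072     ] [0.51318492 0.25678247 0.076     ]
t5.22 at [0.5139 0.2569 0.1996] yaw175.05 tilt0.01 F [ 0.2 -0.2 -0.2] gap1.002 -> [ 0.0012 -0.      0.1062] turn0.001
t5.22 at [0.5139 0.2569 0.1996] yaw175.05 tilt0.01 F [ 0.2 -0.2 -0.2] gap1.002 -> [0.0012 0.     0.1888] turn0.001
```

>>> play_rows(steps=[[-1,0.001,0,0.07,0],[-1,0.001,0,0.13,0],[-1,0.001,0,0.17,0],[-1,0.001,0,0.187,0],[-1,0.001,0,0.187,0]])

```text
clock: 5.85
tool_pos: [0.5131, 0.2578, 0.0592]
tool_rot: [-0.0, 0.043, 0.999, -0.0]
ft_force: [0.1, 0.8, 0.1]
finger_gap: 0.998
grasp_force: 0.0
```

>>> play_rows(steps=[[1,0,0,0,0],[1,0,0,0,0],[1,0,0,0,0],[1,0,0,0,0],[1,0,0,0,0]])

```text
clock: 6.48
tool_pos: [0.5134, 0.2584, 0.0601]
tool_rot: [0.001, 0.042, 0.999, 0.0]
ft_force: [-1.0, -0.2, 5.3]
finger_gap: 0.211
grasp_force: 58.5
```

```bash
python3 - <<'E'
from h import *
go((.513,.257,.059),175);go((.513,.257,.16),175)
E
```

```text
t6.47 at [0.5134 0.2584 0.0601] yaw175.14 tilt0.07 F [-1.  -0.2  5.3] gap0.211 -> [ 0.0003 -0.0018  0.0015] turn0.003
t6.47 at [0.5134 0.2584 0.0601] yaw175.14 tilt0.07 F [-1.  -0.2  5.3] gap0.211 -> [ 0.0002 -0.0018 -0.1332] turn0.003
```

>>> play_rows(steps=[[1,0,0,-0.03,0],[1,0,0,-0.07,0],[1,0,0,-0.13,0],[1,0,0,-0.14,0],[1,0,0,-0.14,0]])

```text
clock: 7.1
tool_pos: [0.5127, 0.258, 0.164]
tool_rot: [-0.0, 0.042, 0.999, -0.0]
ft_force: [-0.3, 0.3, -1.3]
finger_gap: 0.213
grasp_force: 58.6
```

```bash
python3 - <<'E'
from h import *
c=cam('side');cv2.imwrite('pics/b3.png',cv2.resize(c['img'][190:340,260:410,::-1],None,fx=4,fy=4));S=cam('scene');cv2.imwrite('pics/a3.png',cv2.resize(S['img'][150:260,180:320,::-1],None,fx=4,fy=4))
go((.4768,.044,.16),181)
E
```

```text
t7.20 at [0.512  0.2577 0.1626] yaw175.13 tilt0.19 F [-1.1 -0.7 -0.6] gap0.212 -> [ 0.0226 -0.2878  0.004 ] turn-0.130
```

View pics/b3.png

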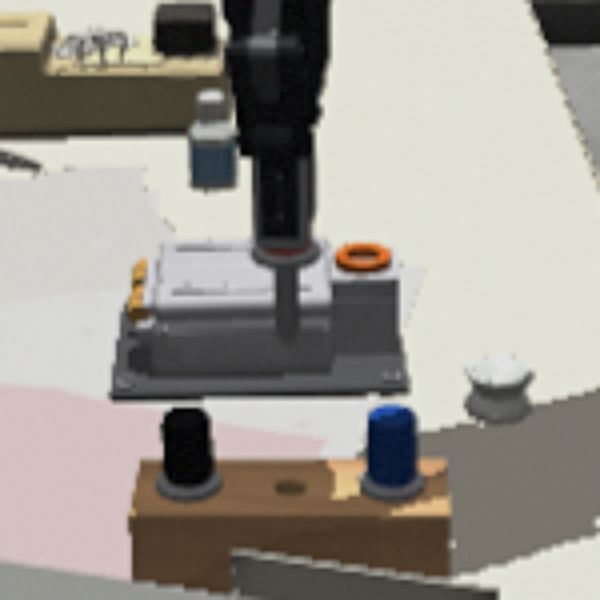

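Side: red pin held upright, tip at crop (288,340); black and blue still in the stand; lid shut, collar at (362,257).

>>> play_rows(steps=[[1,0.023,-0.288,0.004,-0.13],[1,0.023,-0.288,0.004,-0.13],[1,0.023,-0.288,0.004,-0.13],[1,0.023,-0.288,0.004,-0.13],[1,0.023,-0.288,0.004,-0.13]])

```text
clock: 7.82
tool_pos: [0.4762, 0.0428, 0.16]
tool_rot: [-0.002, -0.007, 1.0, -0.0]
ft_force: [0.3, 0.2, -0.6]
finger_gap: 0.211
grasp_force: 58.9
```

>>> play_rows(steps=[[1,0,0,0.03,0],[1,0,0,0.06,0],[1,0,0,0.06,0],[1,0,0,0.06,0],[1,0,0,0.06,0]])

```text
clock: 8.45
tool_pos: [0.4782, 0.0448, 0.1171]
tool_rot: [0.001, -0.009, 1.0, 0.0]
ft_force: [0.5, -0.7, -1.2]
finger_gap: 0.211
grasp_force: 58.9
```

```bash
python3 - <<'E'
from h import *
S=cam('scene');D=cam('side');go((.4768,.044,.118),181)
a=cv2.resize(S['img'][235:285,270:320,::-1],(390,390),interpolation=cv2.INTER_CUBIC);b=cv2.resize(D['img'][220:270,325:375,::-1],(390,390),interpolation=cv2.INTER_CUBIC)
cv2.imwrite('pics/c4.png',np.hstack([a,b]))
for c in(S,D): print(proj(c,(.4768,.044,.065)),proj(c,(.4768,.044,.0545)))
E
```

```text
t8.55 at [0.478  0.0446 0.117 ] yaw-179.01 tilt0.09 F [-0.1  0.3  0.1] gap0.209 -> [ 0.0016 -0.0008 -0.0013] turn-0.000
(np.float64(293.6967470790357), np.float64(260.20662020016937)) (np.float64(293.8424154422811), np.float64(265.01413424315484))
(np.float64(350.40488945835205), np.float64(248.13018484475646)) (np.float64(350.4367856019765), np.float64(252.84568325444158))
```

View pics/c4.png

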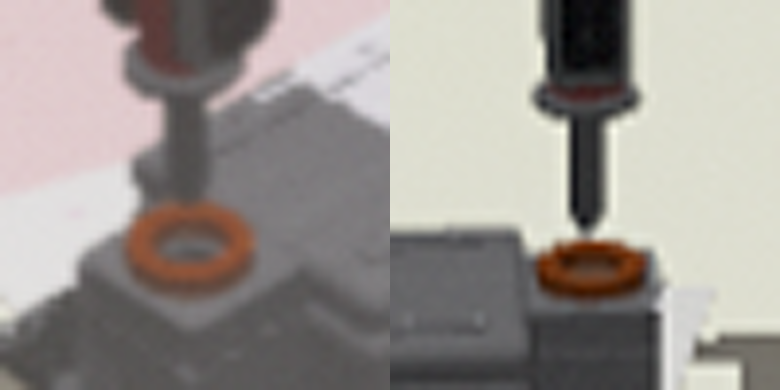

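Left (scene): tip (187,200) above the collar centre (189,246). Right (side): tip (586,232), collar (592,267); so move about 1.2 mm towards −x and 1 mm towards −y, then go in.

>>> play_rows(steps=[[1,0.0016,-0.0013,0,0],[1,0.0016,-0.0013,0.008,0],[1,0.0016,-0.0013,0.018,0],[1,0.0016,-0.0013,0.028,0],[1,0.0016,-0.0013,0.036,0]])

```text
clock: 9.18
tool_pos: [0.4761, 0.0434, 0.0886]
tool_rot: [-0.0, -0.009, 1.0, 0.0]
ft_force: [-0.1, 0.0, -1.1]
finger_gap: 0.211
grasp_force: 58.9
```

```bash
python3 -c "
from h import *
go((.4768,.044,.0675),181)"
```

```text
t9.18 at [0.4761 0.0434 0.0886] yaw-179.02 tilt0.05 F [-0.1  0.  -1.1] gap0.211 -> [-0.001   0.0008  0.0281] turn-0.000
```

Tip at 0.0346, just at the lower hole's mouth with no side load; continue.

>>> play_rows(steps=[[1,-0.0004,0.0003,0.006,0],[1,-0.0004,0.0003,0.012,0],[1,-0.0004,0.0003,0.018,0],[1,-0.0004,0.0003,0.022,0],[1,-0.0004,0.0003,0.025,0]])

```text
clock: 9.8
tool_pos: [0.4767, 0.0436, 0.0708]
tool_rot: [0.0, -0.009, 1.0, 0.0]
ft_force: [-1.9, 0.3, 4.4]
finger_gap: 0.211
grasp_force: 59.0
```

```bash
python3 -c "
from h import *
cam('side');go((.4768,.044,.0675),181)"
```

```text
t9.85 at [0.4766 0.0437 0.0707] yaw-179.02 tilt0.01 F [-0.1  0.1  3.9] gap0.211 -> [-0.0002  0.0004  0.0042] turn-0.000
```

>>> play_rows(steps=[[1,0,0,0.002,0],[1,0,0,0.004,0],[1,0,0,0.005,0],[1,0,0,0.006,0],[1,0,0,0.006,0]])

```text
clock: 10.48
tool_pos: [0.4768, 0.0437, 0.067]
tool_rot: [0.0, -0.009, 1.0, 0.0]
ft_force: [-2.4, -0.8, 9.2]
finger_gap: 0.216
grasp_force: 59.7
```

```bash
python3 -c "
from h import *
cam('side');go((.4768,.044,.0675),181)"
```

```text
t10.53 at [0.4768 0.0437 0.067 ] yaw-179.01 tilt0.05 F [-2.5  0.2  9.3] gap0.213 -> [-0.0001  0.0004 -0.0006] turn-0.000
```

>>> play_rows(steps=[[1,0,0,0.001,0],[1,0,0,0.002,0],[1,0,0,0.002,0],[1,0,0,0.002,0],[1,0,0,0.002,0]])

```text
clock: 11.15
tool_pos: [0.4769, 0.0437, 0.0667]
tool_rot: [0.001, -0.009, 1.0, 0.0]
ft_force: [-4.7, -1.0, 18.8]
finger_gap: 0.211
grasp_force: 60.8
```

```bash
python3 -c "
from h import *
cam('side');go((.4768,.044,.0675),181)"
```

```text
t11.20 at [0.4769 0.0437 0.0667] yaw-179.02 tilt0.09 F [-4.4 -0.3 19.2] gap0.207 -> [ 0.0001  0.0004 -0.0011] turn-0.000
```

Force jumped from 9 to 19 N over 0.3 mm, so it is at the stop; check the collar numerically (orange visible before and after).

```bash
python3 - <<'E'
from h import *
for n in('side','scene'):
    c=cam(n);m=mask(c,'orange');u,v=map(int,proj(c,(.4768,.044,.05)));r=m[v-12:v+13,u-12:u+13];ys,xs=np.nonzero(r)
    print(n,r.sum(),(ys.min()+v-12,ys.max()+v-12) if len(ys) else None,[round(proj(c,(.4768,.044,z))[1],1) for z in(.0495,.0545)])
go((.4768,.044,.0675),181)
E
```

```text
side 0 None [np.float64(255.1), np.float64(252.8)]
scene 0 None [np.float64(267.3), np.float64(265.0)]
t11.30 at [0.4769 0.0437 0.0667] yaw-179.01 tilt0.09 F [-4.4 -0.4 18.1] gap0.213 -> [ 0.0001  0.0004 -0.0011] turn-0.000
```

```bash
python3 -c "
from h import *
print(ticket.hand_in())"
```

```text
the job is handed in; nothing more can be done
None
```

The flask is shut, and the red pin is through the collar into the lower hole. I handed the job in with the arm still gripping the pin and pressing it down at about 18 N. At the stop, force jumped from 9 to 19 N within 0.3 mm and the orange collar no longer showed in either camera. The black and blue pins, dish and bottle were left alone.

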